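Lock the linear stage by feeling for its hidden socket

ROBOT

A 6-joint arm with a two-finger parallel gripper is mounted at the origin on the work surface. World frame = base frame: x ahead of the robot, y to its left, z up, the work surface at z = 0. Lengths are in m, angles in rad, forces in N, time in s.
With the tool pointing down it reaches from about 0.375 to 0.9 m from the base axis. Payload 3.1 kg.
Tool frame: the origin (TCP) lies midway between the tips of the shut fingers; the grasp point (between the pads) lies 19 mm behind it; z points along the fingers, y is the direction in which the jaws open and shut (so a half turn about z gives the same grasp; the last joint's range is limited). The gripper opens to 85 mm and grips with 20 to 120 N. Pads are 22 mm wide; open, the fingers measure 114 mm over their backs; the gripper's body (76 mm by 85 mm) begins 54 mm behind the grasp point. The pads swing forward as they close: fully open they stand 13 mm farther back than shut.
Start: joints at [0.928, 0.527, 1.433, -0, 1.181, -0.178], TCP at [0.28, 0.559, 0.231] pointing down, gripper open.
Joint ranges: [-3.08, 3.08], [-0.75, 2.2], [0.22, 2.44], [-1.43, 4.57], [0, 2.65], [-2.85, 2.85]. Speed limits (rad/s): [2.79, 2.79, 3.14, 3.14, 3.14, 3.14].

INTERFACE

Orientations are given as a unit quaternion [x, y, z, w].
In Python, from station import manip gives the robot as it stands.
- The arm moves only by the tool play_rows, never from a script. Its argument "increments" is a list of rows, each a list of 3 entries, a list of its own where there are three numbers: the shift along the tool's x, y, z in m, then the turn, a rotation vector about the tool's x, y, z in rad, then the opening, from 0 (shut) to 1 (fully open). A call has 1 to 10 rows; each row is the pose to reach, as a shift and turn from the pose commanded when the call began, along the tool's axes at that moment; what a row does not reach only later rows make up. A row lasts 1/10 s, in which the tool goes at most 50 mm and 8.59 degrees, less where a joint would pass 70% of its speed; a pose out of reach is approached as far as the arm can. A call with a gripper value outside its range is refused whole. The fingers move at their own pace and stop on an object; "force" is the grip in N (left out, the last holds). Time passes only in rows, so rows that repeat a pose let the fingers close. It gives the time, the measured TCP pose, the force and the opening at its end, in the units of the state.
- manip.sense(): the state, without advancing time (a new reading comes with each control period).
- manip.snapshot(name): name is "side" or "top" or "wrist"; returns (picture, depth): 400x640x3 uint8, red, green, blue; 400x640 float32, m along the optical axis (not along the pixel's ray), 0 where there is no reading.
- manip.camera_model(name): a dict with "camera_matrix" (3x3 intrinsics, pixels), "R" (3x3) and "t" (3): a world point X has camera coordinates R X + t. Camera axes: x right, y down, z forward; pixel columns grow to the right and rows downward; lengths in m; the calibration is good to about 2 mm. The wrist camera is an equidistant fisheye: a pixel r from the principal point sees the ray r / f radians off the axis. A picture is of the moment at which its call begins: read the wrist's pose just before it. camera_model takes no time and is no camera call; for the wrist camera it gives the pose at the moment of the call.
- manip.sign_off(): hands the job in, once; it reports no verdict.
Trained networks look in the newest picture that a camera, given by its name, has taken for a name from the list of things; names that differ only in an ending like _2 or _b are one class to them, and where a whole thing is asked for, a point or a joint stands for the part that bears it (a point fixed in the world has none). Each returns a list of dicts, best first, with "p" (0 to 1); they miss things now and then, are a little off and sometimes report something else, mostly with a low value. They report only what shows in the picture. A call takes as long as a camera call.
- manip.regions_of(camera, thing): "region" (400x640 bool, what is visible of it) and "rect" ([left, top, width, height] in pixels, round what is visible of it).
The state is a dict: "t": time; "q": joint angles; "qd": joint speeds; "tau": joint torques, N m; "tcp_pos": TCP position; "tool_rot": TCP orientation; "force": force on the tool from outside, world axes, zero at the start; "ft_torque": the same for the moment, N m; "finger_gap": opening from 0.0 (shut) to 1.0 (fully open).
Only numpy, scipy, OpenCV 4.12 (cv2) and the standard library are available. Lean on these libraries where they do the work, as an engineer would, in place of code of your own. Each camera call takes 0.05 s, during which the arm holds its last target.

TASK

Lock the linear stage's carriage for transport: take the lock pin (the tallest one, with the wide collar and thick ridged handle) out of the rack, rest its nose on the steel cover seen through the stage's window and slide it along the window with a light hand until it drops into the hidden socket, then push it fully home until its collar lies flat on the stage's top, and let go. Never push the pin against the stage harder than 20 N in any direction, and leave the other things on the bench where they are.

Things in the scene. Friction and masses are not known exactly. Their poses are not given: they have to be found in the camera images.
- pin_grip (a point): Centre of the upright lock pin's ridged steel handle (18 mm across, 46 mm tall). The pin is 80 mm tall, 0.10 to 0.15 kg: below the handle a collar 28 mm across, 4 mm thick, then a 10 mm shaft 30 mm long. This point is 23 mm above the collar's top and 57 mm above the nose; z points up the pin. It starts in one of the rack's holes, collar on the rack's top.
- pin_nose (a point): Centre of the lock pin's flat nose (6 mm across), at its lower end, 57 mm below pin_grip along the pin. The lowest 5 mm of the 10 mm shaft taper to this nose. Fully home in the socket it is 20 mm above the stage's underside, 30 mm below its top.
- stage: Linear stage fixed on the bench: dark steel housing 110 mm (its x) by 300 mm (its y, the long way), aluminium top plate whose upper face is at z = 50 mm, a black motor block on the -y end, a micrometer barrel on the +y end, neither above the top. Origin at the centre of its underside, z up. Under the top runs the carriage; it stays put along y below 60 N.
- window (a point): Middle of the window in the stage's 4 mm top plate, at the top's upper face (z = 50 mm in the stage's frame, straight above its origin; same axes). The window is 18 mm wide (x) by 110 mm long (y); through it one sees the carriage's plain steel cover, 5 mm below the top's face and longer than the window.
- cover_mid (a point): Point on the cover's unpressed face under the window's middle (z = 45 mm in the stage's frame). The cover is sprung: it starts to sink at 2 to 2.5 N, takes 1.5 N more per mm, and stops hard 3 mm down. The hidden socket, a 13 mm hole behind a flush shutter that yields to under 1 N, is on the centre line (stage x = 0) up to 35 mm from here along y, unmeasured.
- rack: Black plastic pin rack fixed on the bench, 180 mm (its x, its long way) by 60 mm by 36 mm high, with three 12.5 mm holes 34 mm deep along its x axis at -55, 0 and +55 mm. Origin at the centre of its underside.
- gauge_pin: Bystander in the rack: short steel pin with a thin plain stem 10 mm across, 50 mm long over all; origin at its lower end.
- ball_pin: Bystander in the rack: steel pin with a 22 mm ball on top, 66 mm long over all; origin at its lower end.
- keypad: Bystander: black hand keypad 60 x 110 x 25 mm lying on the bench; origin at the centre of its underside.
- lens_mount: Bystander: dark ring 50 mm across, 14 mm high; origin at the centre of its underside.
- driver: Bystander: screwdriver with a black handle, 160 mm long, lying on the bench.
- sponge_tray: Bystander: black tray 75 x 75 x 22 mm with a yellow sponge; origin at the centre of its underside.
- jar: Bystander: white jar 48 mm across, 60 mm high; origin at the centre of its underside.
- lock_pin: The lock pin itself; origin at its nose, z up along it (see pin_grip).

How it is judged:
By the outcome, as a careful person would: the job done as asked, in the order asked, and still so for the second after the job is handed in, with the robot touching nothing.
It also fails if it takes over 72 s, if anything falls off the work surface, if the arm or the gripper's body presses on something with over 40 N, if the wrist force passes 120 N, or if a joint passes its speed limit or range.

## Working session

There is one attempt and no reset: what is moved stays moved. The work goes in short steps, Python scripts to look and compute and a tool call to move; the robot and the scene stay as the last step left them, time stands still between calls to the robot, and variables do not carry over. Pictures are saved under pics/ and viewed, and the job is handed in when it is done.

Besides the shell and the picture viewer there is one more tool, called as name([rows], argument=value, ...), one row to a line, values as JSON. play_rows: Moves the arm, as the interface text tells. Its arguments: {"type":"object","properties":{"increments":{"type":"array"},"force":{"type":"number"}},"required":["increments"]}

```bash
ls; mkdir -p pics
cat > h.py <<'E'
import numpy as np, cv2
from station import manip
def snap(n,f):
    im,d=manip.snapshot(n); cv2.imwrite('pics/'+f,im[:,:,::-1]); np.save('pics/'+f+'.npy',d); return im,d
def world(n,u,v,z):
    m=manip.camera_model(n);K=m['camera_matrix'];R=np.array(m['R']);t=np.array(m['t'])
    u,v,z=map(np.asarray,(u,v,z))
    p=np.stack([(u-K[0][2])/K[0][0]*z,(v-K[1][2])/K[1][1]*z,z],-1)
    return (p-t)@R
E
python3 - <<'E'
from h import *
print(manip.sense())
for n in ['top','side']:
    snap(n,n+'0.png')
    m=manip.camera_model(n);print(n,m)
    for th in ['lock_pin','stage','rack','gauge_pin','ball_pin']:
        r=manip.regions_of(n,th)
        print(n,th,[(round(x['p'],2),x['rect']) for x in r][:3])
E
```

```text
pics
{'t': 0.0, 'q': array([ 9.28527054e-01,  5.28460887e-01,  1.43394185e+00, -9.59227502e-06,
        1.18142922e+00, -1.78501675e-01]), 'qd': array([-1.32823289e-04, -2.11796850e-03,  1.73413689e-04, -6.07540507e-05,
        4.93818512e-04,  2.27967639e-03]), 'tau': array([ 2.38926259e-04, -4.42353487e+01, -1.78024954e+01, -2.52963573e-04,
        8.42861307e-03,  3.36767307e-06]), 'tcp_pos': array([0.27909821, 0.55838763, 0.23032431]), 'tool_rot': array([ 2.29809389e-01,  9.73235013e-01, -1.02844967e-03, -4.42631017e-04]), 'force': array([0.21884991, 0.20517897, 0.00754308]), 'ft_torque': array([-0.08324087, -0.01667468,  0.00780226]), 'finger_gap': 1.0002492530287435}
top {'camera_matrix': array([[506.37250798,   0.        , 316.63586822],
       [  0.        , 506.37250798, 197.65609339],
       [  0.        ,   0.        ,   1.        ]]), 'R': array([[ 0.02256448, -0.99964606,  0.01409235],
       [-0.99553377, -0.0237597 , -0.09136734],
       [ 0.09166983, -0.01196776, -0.99571754]]), 't': array([-0.05159874,  0.54912057,  1.42881637])}
top lock_pin []
top stage [(0.92, [28
[... 177 characters left out ...]
{'camera_matrix': array([[438.34375873,   0.        , 317.82841041],
       [  0.        , 438.34375873, 201.02779151],
       [  0.        ,   0.        ,   1.        ]]), 'R': array([[ 0.90164247, -0.43215866,  0.01672557],
       [-0.22214466, -0.49596434, -0.83944692],
       [ 0.37106954,  0.7531655 , -0.54318425]]), 't': array([-0.52032654,  0.17104171,  0.89336549])}
side lock_pin [(0.46, [238.6, 153.9, 11.5, 20.0])]
side stage [(0.72, [294.0, 192.6, 105.8, 123.8]), (0.22, [229.1, 213.1, 18.4, 20.0])]
side rack [(0.91, [227.8, 161.5, 66.7, 27.3]), (0.41, [238.3, 153.5, 12.1, 19.1])]
side gauge_pin [(0.47, [275.2, 154.7, 8.5, 12.1])]
side ball_pin [(0.43, [291.1, 197.4, 105.3, 118.0])]
```

Run:
```python
import cv2
a=cv2.imread('pics/top0.png')[150:260,180:440]; cv2.imwrite('pics/top0z.png',cv2.resize(a,None,fx=3,fy=3,interpolation=cv2.INTER_CUBIC))
a=cv2.imread('pics/side0.png')[130:340,200:430]; cv2.imwrite('pics/side0z.png',cv2.resize(a,None,fx=2.8,fy=2.8,interpolation=cv2.INTER_CUBIC))
```

```text
(no output)
```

View pics/top0.png

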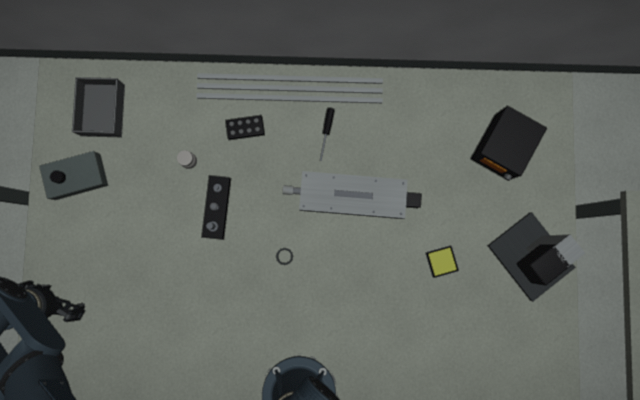

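View pics/side0.png

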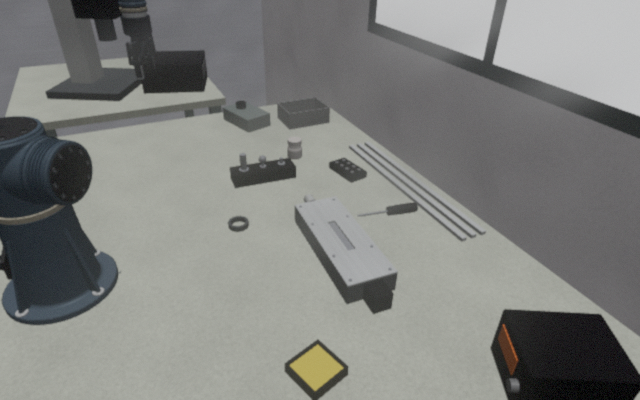

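```bash
ls pics
```

```text
side0.png
side0.png.npy
side0z.png
top0.png
top0.png.npy
top0z.png
```

View pics/top0z.png

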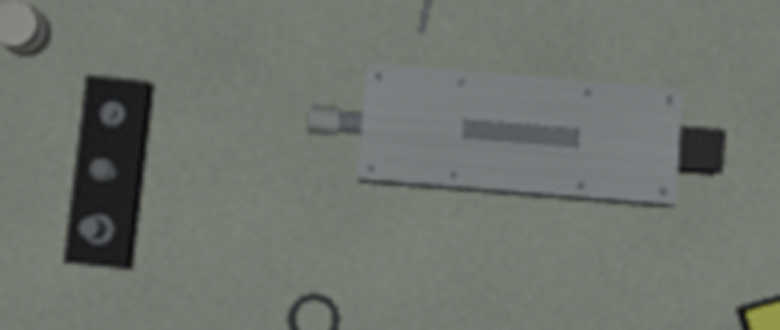

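View pics/side0z.png

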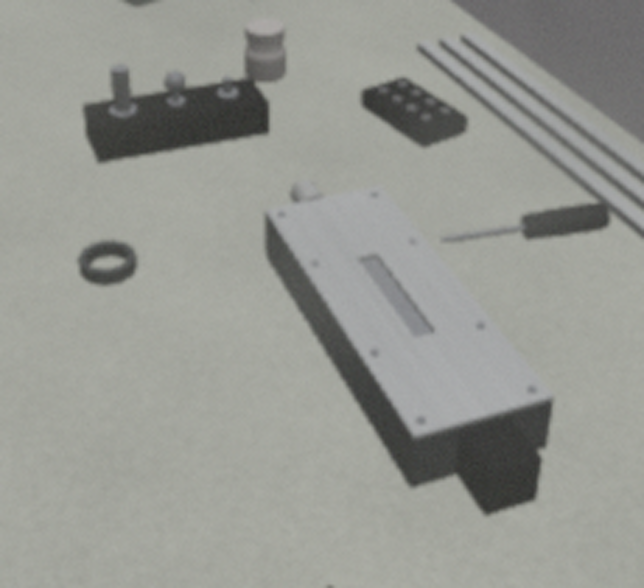

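The top view shows the rack at about (215,207) with the lock pin (wide collar, tall handle) in the near hole at about (212,226). The stage lies at about (354,195), its window running from (334,190) to (373,199). The side view agrees: the tallest pin is at (243,162).

```bash
cat >> h.py <<'E'
def onplane(n,u,v,z):
    m=manip.camera_model(n);K=m['camera_matrix'];R=np.array(m['R']);t=np.array(m['t'])
    c=-R.T@t; d=R.T@np.array([(u-K[0][2])/K[0][0],(v-K[1][2])/K[1][1],1.]); return c+d*(z-c[2])/d[2]
E
python3 - <<'E'
from h import *
np.set_printoptions(precision=4,suppress=True)
Z=lambda x,y:(180+x/3-.33,150+y/3-.33)
for nm,pts,z in [('stage',[(365,66),(681,93),(674,205),(359,180)],.05),('win',[(463,119),(580,128),(579,147),(463,138)],.05),('rack',[(87,76),(153,84),(132,268),(65,262)],.036),('collar',[(98,230)],.040),('ball',[(104,169)],.036),('gauge',[(112,114)],.036)]:
    P=np.array([onplane('top',*Z(*p),z) for p in pts]);print(nm,P[:,:2].tolist(),P.mean(0))
S=lambda x,y:(200+x/2.8-.3,130+y/2.8-.3)
for nm,p,z in [('hand top',(120,68),.086-.0),('collar',(123,110),.04)]:
    print(nm,onplane('side',*S(*p),z))
for p in [(362,257),(378,254),(434,331),(416,335)]: print('sidewin',onplane('side',*S(*p),.05))
E
```

```text
stage [[0.6208566511517973, 0.006499803547291679], [0.60243464869144, -0.29304153008315453], [0.49621153703737086, -0.28711241897897427], [0.5127885430405773, 0.009393891659690755]] [ 0.5581 -0.1411  0.05  ]
win [[0.572716832445415, -0.08713605067847636], [0.5668392235050401, -0.19772974486724276], [0.5488175360154652, -0.19700882606548917], [0.5547207342189362, -0.08748580963552748]] [ 0.5608 -0.1423  0.05  ]
rack [[0.6067639157587149, 0.27086525977284426], [0.600627543980013, 0.2079417591552662], [0.42576941922572953, 0.22101214732332614], [0.429963788797275, 0.2840858830794747]] [0.5158 0.246  0.036 ]
collar [[0.46060638536085113, 0.2536141833157798]] [0.4606 0.2536 0.04  ]
ball [[0.5184846263221317, 0.25110468143175674]] [0.5185 0.2511 0.036 ]
gauge [[0.5709891089415784, 0.2456771289611759]] [0.571  0.2457 0.036 ]
hand top [0.466  0.2523 0.086 ]
collar [0.465  0.2506 0.04  ]
sidewin [ 0.563  -0.0869  0.05  ]
sidewin [ 0.577  -0.0886  0.05  ]
sidewin [ 0.5693 -0.1954  0.05  ]
sidewin [ 0.5545 -0.1939  0.05  ]
```

play_rows([
  [[-0.04, -0.025, 0.004], [0, 0, -0.06], 1],
  [[-0.08, -0.05, 0.008], [0, 0, -0.11], 1],
  [[-0.12, -0.076, 0.012], [0, 0, -0.17], 1],
  [[-0.16, -0.102, 0.016], [0, 0, -0.22], 1],
  [[-0.2, -0.127, 0.02], [0, 0, -0.28], 1],
  [[-0.24, -0.153, 0.024], [0, 0, -0.33], 1],
  [[-0.28, -0.178, 0.028], [0, 0, -0.38], 1],
  [[-0.302, -0.192, 0.03], [0, 0, -0.405], 1],
  [[-0.302, -0.192, 0.03], [0, 0, -0.405], 1],
  [[-0.302, -0.192, 0.03], [0, 0, -0.405], 1],
])

```text
t: 1.6
tcp_pos: [0.4639, 0.2519, 0.2014]
tool_rot: [0.03, 1.0, 0.0, -0.0]
force: [-0.1, 1.2, 0.2]
finger_gap: 0.998
```

```bash
cat >> h.py <<'E'
def wray(u,v,m=None):
    m=m or manip.camera_model('wrist');K=np.array(m['camera_matrix']);R=np.array(m['R']);t=np.array(m['t'])
    x=(u-K[0,2])/K[0,0];y=(v-K[1,2])/K[1,1];r=np.hypot(x,y)+1e-12
    d=np.array([np.sin(r)*x/r,np.sin(r)*y/r,np.cos(r)]);return -R.T@t,R.T@d
def wplane(u,v,z,m=None):
    c,d=wray(u,v,m);return c+d*(z-c[2])/d[2]
E
python3 - <<'E'
from h import *
np.set_printoptions(precision=4,suppress=True)
s=manip.sense();print(s['tcp_pos'],s['tool_rot'],s['t'],s['q'])
m=manip.camera_model('wrist');print(m)
snap('wrist','w1.png')
for th in ['lock_pin','pin_grip','ball_pin']:
    print(th,[(round(x['p'],2),x['rect']) for x in manip.regions_of('wrist',th)][:3])
E
```

```text
[0.4639 0.2519 0.2014] [ 0.0305  0.9995  0.0002 -0.0002] 1.6 [ 0.2852  0.4379  1.7075  0.0006  0.9964 -1.2249]
{'camera_matrix': array([[309.7069,   0.    , 319.7982],
       [  0.    , 309.7069, 197.5722],
       [  0.    ,   0.    ,   1.    ]]), 'R': array([[ 0.0618,  0.9981,  0.0009],
       [ 0.9508, -0.0592,  0.3041],
       [ 0.3036, -0.018 , -0.9526]]), 't': array([-0.2802, -0.4571,  0.2145])}
lock_pin [(0.65, [310.5, 166.8, 24.6, 36.5]), (0.34, [154.2, 362.8, 8.4, 18.6])]
pin_grip [(0.73, [307.1, 168.2, 31.6, 32.9])]
ball_pin [(0.8, [315.0, 223.6, 17.9, 25.8]), (0.71, [293.8, 143.2, 62.0, 150.9])]
```

View pics/w1.png

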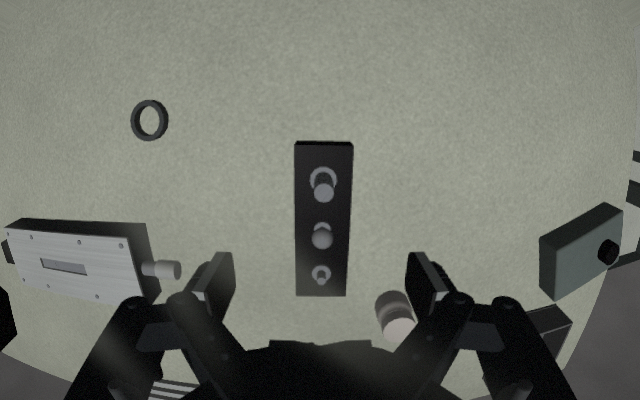

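The wrist view shows the rack in the middle, with the lock pin's handle top at about (323,192) and its collar at about (323,180). The ball pin is at (322,236) and the gauge pin at (321,273).

Run:
```python
from h import *
np.set_printoptions(precision=4,suppress=True)
a=cv2.imread('pics/w1.png')[130:310,270:380]; cv2.imwrite('pics/w1z.png',cv2.resize(a,None,fx=3.3,fy=3.3,interpolation=cv2.INTER_CUBIC))
a=cv2.resize(cv2.imread('pics/w1.png')[150:220,290:360],None,fx=8,fy=8,interpolation=cv2.INTER_CUBIC);cv2.imwrite('pics/w1y.png',a)
print(wplane(323.5,192,.086),wplane(323,180.5,.04),[wplane(*p,.036) for p in [(295,145),(353,145),(347,296),(296,296)]])
```

```text
[0.4632 0.2565 0.086 ] [0.4648 0.2565 0.04  ] [array([0.4275, 0.2305, 0.036 ]), array([0.4308, 0.2885, 0.036 ]), array([0.6108, 0.2777, 0.036 ]), array([0.6071, 0.2162, 0.036 ])]
```

View pics/w1y.png

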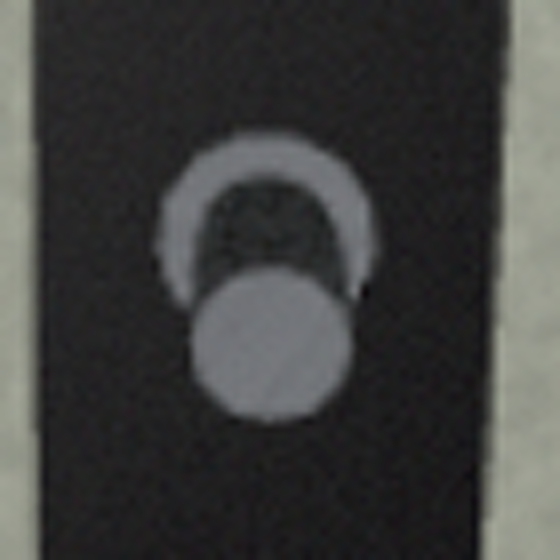

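play_rows([
  [[0, 0.001, 0.03], [0, 0, 0], 1],
  [[0, 0.003, 0.06], [0, 0, 0], 1],
  [[0, 0.003, 0.08], [0, 0, 0], 1],
  [[0, 0.003, 0.08], [0, 0, 0], 1],
])

```text
t: 2.2
tcp_pos: [0.4613, 0.2555, 0.119]
tool_rot: [0.028, 1.0, -0.001, -0.003]
force: [-0.0, 0.1, 0.3]
finger_gap: 0.999
```

Run:
```python
from h import *
np.set_printoptions(precision=4,suppress=True)
s=manip.sense();print(s['tcp_pos'],s['tool_rot'],s['t'])
m=manip.camera_model('wrist');R=np.array(m['R']);t=np.array(m['t']);print(-R.T@t)
im,d=snap('wrist','w2.png')
for th in ['lock_pin','pin_grip']:
    print(th,[(round(x['p'],2),x['rect']) for x in manip.regions_of('wrist',th)][:3])
# pixels of predicted tool axis
def proj(X):
    c=R@X+t; th=np.arctan2(np.hypot(c[0],c[1]),c[2]); K=m['camera_matrix'];n=np.hypot(c[0],c[1]);return K[0][2]+K[0][0]*th*c[0]/n,K[1][2]+K[1][1]*th*c[1]/n
for z in [.12,.1,.086,.06,.04]: print(z,proj(np.array([*s['tcp_pos'][:2],z])))
```

```text
[0.4613 0.2555 0.119 ] [ 0.0284  0.9996 -0.001  -0.0029] 2.2
[0.385  0.2601 0.2616]
lock_pin [(0.57, [304.0, 193.5, 33.8, 56.6])]
pin_grip [(0.55, [298.7, 194.3, 41.5, 53.5])]
0.12 (np.float64(319.9059120462563), np.float64(256.8110774527301))
0.1 (np.float64(319.9515712448663), np.float64(240.3529431779325))
0.086 (np.float64(319.978178837333), np.float64(230.67591912588657))
0.06 (np.float64(320.0188151524098), np.float64(215.7713506157927))
0.04 (np.float64(320.04413475141644), np.float64(206.40639026553725))
```

View pics/w2.png

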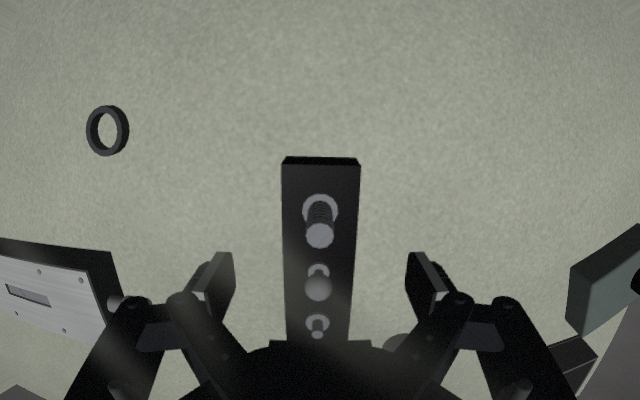

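The handle top shows at (320,235) and the collar at about (320,208). Midway between the fingers is column 320, so y is centred.

Run:
```python
from h import *
np.set_printoptions(precision=4,suppress=True)
a=cv2.resize(cv2.imread('pics/w2.png')[180:260,280:360],None,fx=7,fy=7,interpolation=cv2.INTER_CUBIC);cv2.imwrite('pics/w2y.png',a)
print(wplane(320,235.5,.086),wplane(320,209,.04))
```

```text
[0.4693 0.2558 0.086 ] [0.4682 0.2559 0.04  ]
```

View pics/w2y.png

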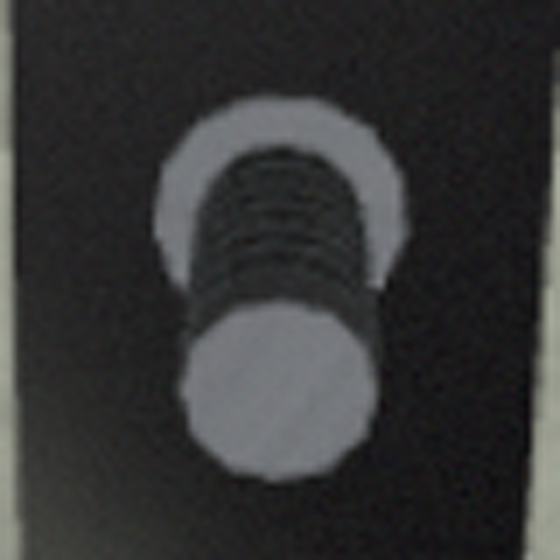

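Run:
```python
from h import *
np.set_printoptions(precision=4,suppress=True)
s=manip.sense();print(s['tcp_pos'],s['tool_rot'],s['t'])
im,d=snap('wrist','w3.png')
g=cv2.cvtColor(im,cv2.COLOR_RGB2GRAY)[180:260,280:360]
_,b=cv2.threshold(cv2.GaussianBlur(g,(3,3),0),85,255,0)
cv2.imwrite('pics/w3b.png',cv2.resize(np.hstack([g,b]),None,fx=4,fy=4))
for v in range(228,244,2): print(v, im[v,305:336:2,0])
print(wplane(320,235.4,.086),wplane(320,209,.04))
```

```text
[0.4643 0.256  0.1221] [0.0288 0.9996 0.0003 0.0007] 2.35
228 [ 99 120 116 114 118 118 119 120 119 119 116 116 119 114  27  26]
230 [ 83 115 114 118 118 119 119 118 119 117 117 120 119 112  25  31]
232 [ 67 116 115 117 117 116 119 120 119 117 119 118 117  79  28  30]
234 [ 45 114 115 117 116 118 118 116 116 115 119 116 118  57  27  28]
236 [ 33  63 115 119 119 121 119 114 118 118 118 117  99  32  24  27]
238 [ 27  31  66 121 123 121 119 119 120 118 115  76  30  28  28  25]
240 [ 31  27  31  60  85  98 107 119  96  86  56  25  33  30  26  21]
242 [31 32 30 31 30 27 26 26 33 23 26 26 25 29 24 23]
[0.4698 0.2557 0.086 ] [0.4687 0.2559 0.04  ]
```

View pics/w3b.png

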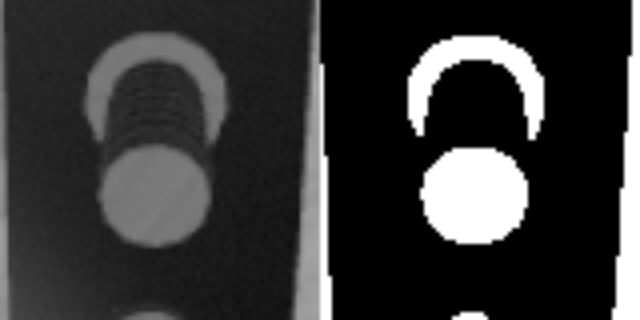

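Run:
```python
from h import *
np.set_printoptions(precision=4,suppress=True)
s=manip.sense();print(s['tcp_pos'],s['tool_rot'],s['t'])
im=cv2.imread('pics/w3.png',0)[180:260,280:360]
n,l,st,c=cv2.connectedComponentsWithStats((cv2.GaussianBlur(im,(3,3),0)>72).astype(np.uint8))
for i in range(1,n): print(st[i],c[i]+[280,180])
i=[i for i in range(1,n) if 400<st[i][4]<900][0]
u,v=c[i]+[280,180]
print(u,v,wplane(u,v,.086),wplane(319,204.5,.04))
```

```text
[0.4647 0.2559 0.1225] [0.0289 0.9996 0.0004 0.0012] 2.4
[0 0 1 4 4] [280.  181.5]
[ 73   0   7  80 341] [357.1232 227.1554]
[  0   5   4  75 158] [280.7089 229.7152]
[ 21   8  36  28 402] [318.607  198.6517]
[ 25  36  28  26 556] [318.2266 228.3112]
[32 78 11  2 19] [317.2105 258.5789]
318.60696517412936 198.65174129353233 [0.4453 0.2563 0.086 ] [0.465  0.2553 0.04  ]
```

play_rows([
  [[-0.001, 0, 0.02], [0, 0, 0], 1],
  [[-0.001, 0, 0.04], [0, 0, 0], 1],
  [[-0.001, 0, 0.06], [0, 0, 0], 1],
  [[-0.001, 0, 0.07], [0, 0, 0], 1],
  [[-0.001, 0, 0.076], [0, 0, 0], 1],
  [[-0.001, 0, 0.077], [0, 0, 0], 1],
  [[-0.001, 0, 0.077], [0, 0, 0], 1],
  [[-0.001, 0, 0.077], [0, 0, 0], 1],
])

```text
t: 3.2
tcp_pos: [0.4655, 0.2553, 0.0451]
tool_rot: [0.029, 1.0, 0.0, 0.001]
force: [0.6, -0.2, -0.4]
finger_gap: 1.0
```

Run:
```python
from h import *
np.set_printoptions(precision=4,suppress=True)
s=manip.sense();print(s['tcp_pos'],s['tool_rot'],s['t'],s['force'])
snap('wrist','w4.png')
```

```text
[0.4655 0.2553 0.0451] [0.0294 0.9996 0.0003 0.0008] 3.2 [ 0.5851 -0.1808 -0.4176]
```

View pics/w4.png

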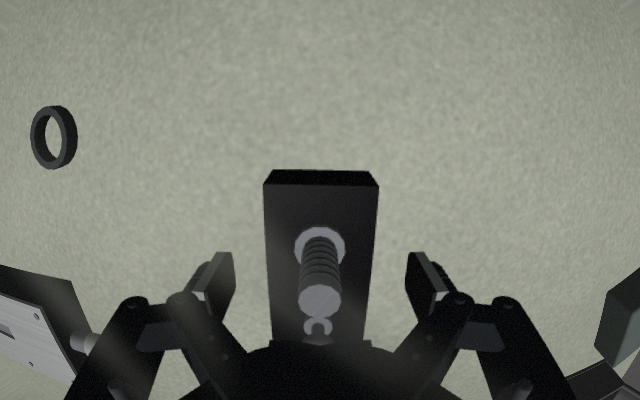

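The pin stands midway between the open fingers, its handle top at (320,300). I'll close on it.

play_rows([
  [[0, 0, 0], [0, 0, 0], 0.5],
  [[0, 0, 0], [0, 0, 0], 0.3],
  [[0, 0, 0], [0, 0, 0], 0.1],
  [[0, 0, 0], [0, 0, 0], 0],
  [[0, 0, 0], [0, 0, 0], 0],
  [[0, 0, 0], [0, 0, 0], 0],
  [[0, 0, 0], [0, 0, 0], 0],
  [[0, 0, 0], [0, 0, 0], 0],
], force=50)

```text
t: 4.05
tcp_pos: [0.465, 0.2551, 0.0445]
tool_rot: [0.029, 1.0, -0.0, 0.0]
force: [-0.2, -0.1, 3.3]
finger_gap: 0.2
```

Run:
```python
from h import *
np.set_printoptions(precision=4,suppress=True)
s=manip.sense();print(s['tcp_pos'],s['tool_rot'],s['t'],s['force'],s['ft_torque'],s['finger_gap'])
```

```text
[0.465  0.2551 0.0445] [ 0.0294  0.9996 -0.      0.0001] 4.05 [-0.156  -0.1486  3.2627] [-0.0193  0.0923  0.0074] 0.19994958007447822
```

play_rows([
  [[0, 0, -0.003], [0, 0, 0], 0],
  [[0, 0, -0.01], [0, 0, 0], 0],
  [[0, 0, -0.02], [0, 0, 0], 0],
  [[0, 0, -0.035], [0, 0, 0], 0],
  [[0, 0, -0.05], [0, 0, 0], 0],
  [[0, 0, -0.065], [0, 0, 0], 0],
  [[0, 0, -0.08], [0, 0, 0], 0],
  [[0, 0, -0.09], [0, 0, 0], 0],
  [[0, 0, -0.09], [0, 0, 0], 0],
  [[0, 0, -0.09], [0, 0, 0], 0],
])

```text
t: 5.05
tcp_pos: [0.4648, 0.2551, 0.1345]
tool_rot: [0.029, 1.0, 0.0, 0.0]
force: [-0.4, -0.6, -1.5]
finger_gap: 0.194
```

Run:
```python
from h import *
np.set_printoptions(precision=4,suppress=True)
snap('wrist','w5.png')
s=manip.sense();print(s['tcp_pos'],s['tool_rot'],s['t'],s['force'],s['ft_torque'],s['finger_gap'],s['q'])
```

```text
[0.4645 0.255  0.134 ] [ 0.0294  0.9996 -0.0001 -0.0004] 5.1 [-0.5116 -0.3966 -1.132 ] [-0.0048  0.0322 -0.0088] 0.19652828023478575 [ 0.2909  0.5429  1.7613 -0.      0.8383 -1.221 ]
```

View pics/w5.png

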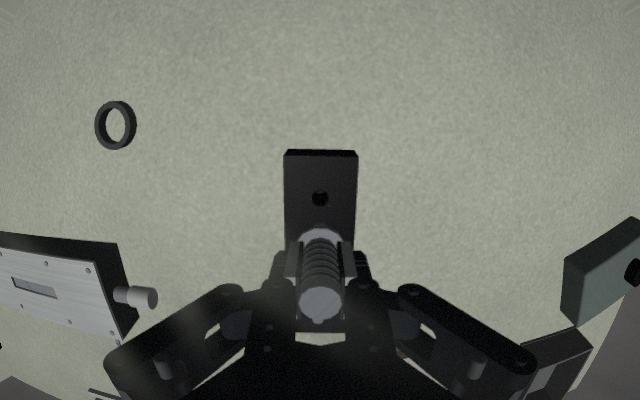

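play_rows([
  [[-0.01, -0.02, -0.01], [0, 0, 0], 0],
  [[-0.029, -0.058, -0.02], [0, 0, 0], 0],
  [[-0.048, -0.098, -0.026], [0, 0, 0], 0],
  [[-0.068, -0.138, -0.026], [0, 0, 0], 0],
  [[-0.088, -0.18, -0.026], [0, 0, 0], 0],
  [[-0.109, -0.222, -0.026], [0, 0, 0], 0],
  [[-0.13, -0.264, -0.026], [0, 0, 0], 0],
  [[-0.151, -0.306, -0.026], [0, 0, 0], 0],
  [[-0.17, -0.346, -0.026], [0, 0, 0], 0],
  [[-0.188, -0.383, -0.026], [0, 0, 0], 0],
])

```text
t: 6.1
tcp_pos: [0.63, -0.1403, 0.1588]
tool_rot: [0.03, 1.0, 0.0, -0.001]
force: [0.9, -0.8, -1.4]
finger_gap: 0.194
```

play_rows([
  [[0, 0, 0], [0, 0, 0], 0],
  [[0, 0, 0], [0, 0, 0], 0],
  [[0, 0, 0], [0, 0, 0], 0],
  [[0, 0, 0], [0, 0, 0], 0],
  [[0, 0, 0], [0, 0, 0], 0],
  [[0, 0, 0], [0, 0, 0], 0],
])

```text
t: 6.7
tcp_pos: [0.63, -0.1373, 0.1604]
tool_rot: [0.029, 1.0, 0.0, -0.0]
force: [-0.6, -0.9, -2.0]
finger_gap: 0.194
```

Run:
```python
from h import *
np.set_printoptions(precision=4,suppress=True)
s=manip.sense();print(s['tcp_pos'],s['tool_rot'],s['t'],s['force'],s['finger_gap'])
m=manip.camera_model('wrist'); import pickle; pickle.dump(m,open('pics/w6.pkl','wb'))
snap('wrist','w6.png')
s=manip.sense();print(s['tcp_pos'],s['tool_rot'],s['t'],s['force'],s['finger_gap'])
```

```text
[ 0.63   -0.1373  0.1604] [ 0.0287  0.9996  0.     -0.0001] 6.7 [-0.648  -0.9354 -1.9849] 0.19361882212019765
[ 0.6301 -0.1375  0.1605] [ 0.0288  0.9996 -0.      0.    ] 6.75 [ 0.1486 -0.5982 -1.206 ] 0.1957889249959096
```

View pics/w6.png

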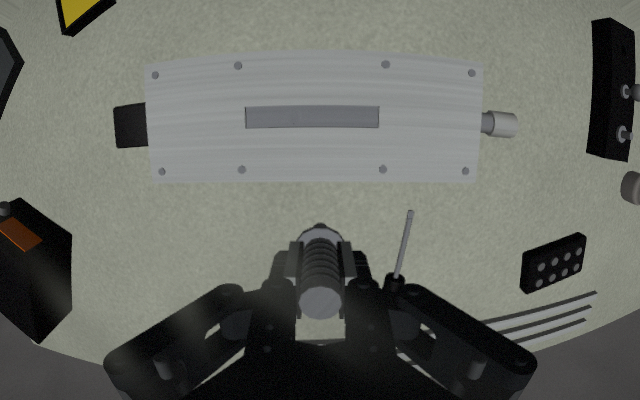

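The wrist view shows the whole stage. The window's corners are at about (245,107), (378,105), (379,127) and (246,129), and the pin is well clear of it.

Run:
```python
import cv2,numpy as np
a=cv2.imread('pics/w6.png')
l=cv2.resize(a[95:140,235:265],None,fx=12,fy=12,interpolation=cv2.INTER_CUBIC)
r=cv2.resize(a[95:140,360:390],None,fx=12,fy=12,interpolation=cv2.INTER_CUBIC)
cv2.imwrite('pics/w6z.png',np.hstack([l,r]))
```

```text
(no output)
```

View pics/w6z.png

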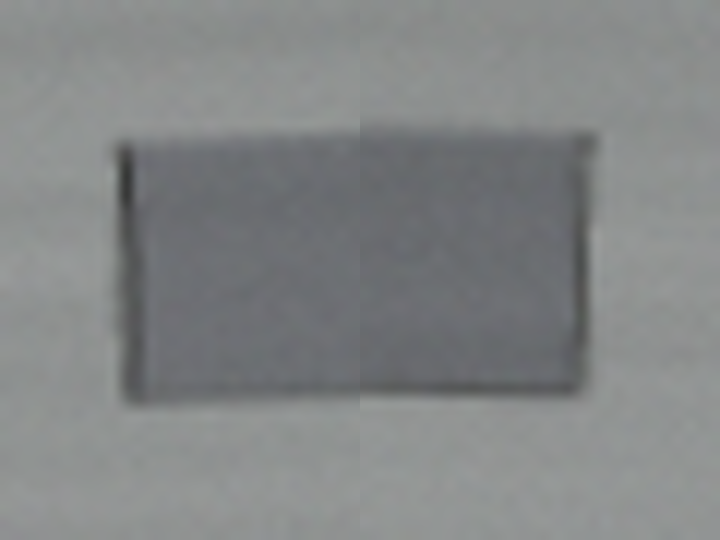

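Run:
```python
from h import *
import pickle
np.set_printoptions(precision=4,suppress=True)
m=pickle.load(open('pics/w6.pkl','rb'))
P=np.array([wplane(u,v,.05,m) for u,v in [(244.4,106),(245.1,128),(378.5,127.5),(379.3,105.4)]])
print(P);print(P.mean(0)); e=(P[2]+P[3]-P[0]-P[1])/2; print(e,np.linalg.norm(e),np.arctan2(e[0],e[1]))
print(np.linalg.norm(P[1]-P[0]),np.linalg.norm(P[2]-P[3]))
# stage screws etc
h=np.array([wplane(u,v,.05,m) for u,v in [(155,75),(161.5,171.5),(465,171),(471.5,73)]]);print(h,h.mean(0)); e=(h[2]+h[3]-h[0]-h[1])/2;print(np.arctan2(e[0],e[1]))
# collar/pin: in-hand
print(wplane(320,300,.1605-.0385+.08,m))
```

```text
[[ 0.5512 -0.1946  0.05  ]
 [ 0.5695 -0.1957  0.05  ]
 [ 0.576  -0.0858  0.05  ]
 [ 0.5577 -0.0846  0.05  ]]
[ 0.5636 -0.1402  0.05  ]
[0.0065 0.1099 0.    ] 0.11009343098172499 0.058820865149480095
0.01835963117292551 0.018311728967622194
[[ 0.5122 -0.2753  0.05  ]
 [ 0.6    -0.2806  0.05  ]
 [ 0.616  -0.0054  0.05  ]
 [ 0.5283  0.      0.05  ]] [ 0.5641 -0.1403  0.05  ]
0.05816233217324991
[ 0.6277 -0.1371  0.202 ]
```

Run:
```python
import cv2,numpy as np
a=cv2.imread('pics/w6.png')
cv2.imwrite('pics/w6p.png',cv2.convertScaleAbs(cv2.resize(a[215:330,265:375],None,fx=5,fy=5,interpolation=cv2.INTER_CUBIC),alpha=1.5))
```

```text
(no output)
```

View pics/w6p.png

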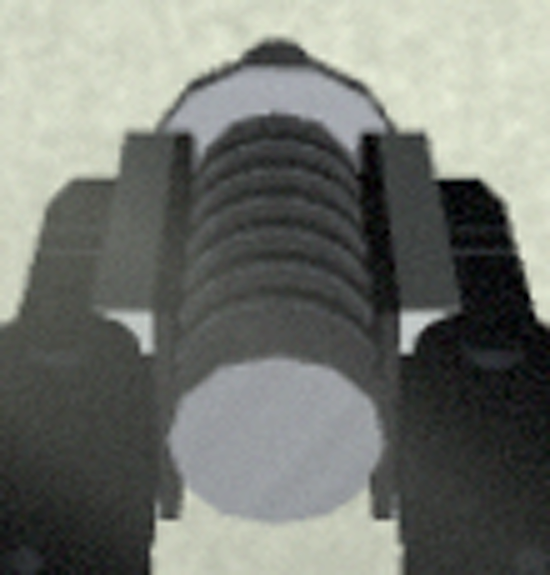

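Run:
```python
from h import *
import pickle
np.set_printoptions(precision=4,suppress=True)
m=pickle.load(open('pics/w6.pkl','rb')); T=np.array([.6300,-.1373,.1604])
for nm,u,v,dz,off in [('top',319.8,302.4,.0415,0),('topfront',319.8,215+355/5-.4,.0415,.009),('topback',319.8,215+523/5-.4,.0415,-.009),('collar',319.9,227.8,-.0045,.014),('nose',320,222.4,-.0385,.003),('chamf',320,222.4,-.0335,.005)]:
    print(nm,wplane(u,v,T[2]+dz,m)-T+[off,0,0])
```

```text
top [-0.001  -0.      0.0415]
topfront [-0.0003  0.0005  0.0415]
topback [-0.001  -0.0005  0.0415]
collar [ 0.      0.0008 -0.0045]
nose [-0.0001  0.0003 -0.0385]
chamf [-0.0001  0.0004 -0.0335]
```

play_rows([
  [[0.02, -0.014, 0], [0, 0, 0], 0],
  [[0.045, -0.032, 0], [0, 0, 0], 0],
  [[0.066, -0.0466, 0.01], [0, 0, 0], 0],
  [[0.066, -0.0466, 0.03], [0, 0, 0], 0],
  [[0.066, -0.0466, 0.05], [0, 0, 0], 0],
  [[0.066, -0.0466, 0.062], [0, 0, 0], 0],
  [[0.066, -0.0466, 0.062], [0, 0, 0], 0],
  [[0.066, -0.0466, 0.062], [0, 0, 0], 0],
  [[0.066, -0.0466, 0.062], [0, 0, 0], 0],
  [[0.066, -0.0466, 0.062], [0, 0, 0], 0],
])

```text
t: 7.75
tcp_pos: [0.5622, -0.1811, 0.0993]
tool_rot: [0.029, 1.0, -0.0, 0.001]
force: [0.4, -0.7, -1.6]
finger_gap: 0.201
```

```bash
cat >> h.py <<'E'
W=np.array([.5638,-.1402]);YS=np.array([.0587,.9983]);XS=np.array([.9983,-.0587])
def st(p=True):
    s=manip.sense();d=s['tcp_pos'][:2]-W
    f=s['force'];print('t %.2f'%s['t'],'stage x,y mm',np.round([d@XS*1e3,d@YS*1e3],2),'nose z',round((s['tcp_pos'][2]-.0385)*1e3,2),'F xs,ys,z',np.round([f[:2]@XS,f[:2]@YS,f[2]],2),'rot',np.round(s['tool_rot'],4),'gap',round(s['finger_gap'],3))
E
python3 - <<'E'
from h import *
st()
snap('wrist','w7.png'); st()
a=cv2.imread('pics/w7.png');cv2.imwrite('pics/w7z.png',cv2.resize(a[150:330,230:470],None,fx=3,fy=3,interpolation=cv2.INTER_CUBIC))
E
```

```text
t 7.75 stage x,y mm [  0.83 -40.96] nose z 60.77 F xs,ys,z [ 0.41 -0.68 -1.58] rot [ 2.920e-02  9.996e-01 -5.000e-04  9.000e-04] gap 0.201
t 7.80 stage x,y mm [  0.68 -40.91] nose z 60.67 F xs,ys,z [-0.24  0.44 -1.48] rot [ 2.930e-02  9.996e-01 -4.000e-04  8.000e-04] gap 0.198
```

View pics/w7z.png

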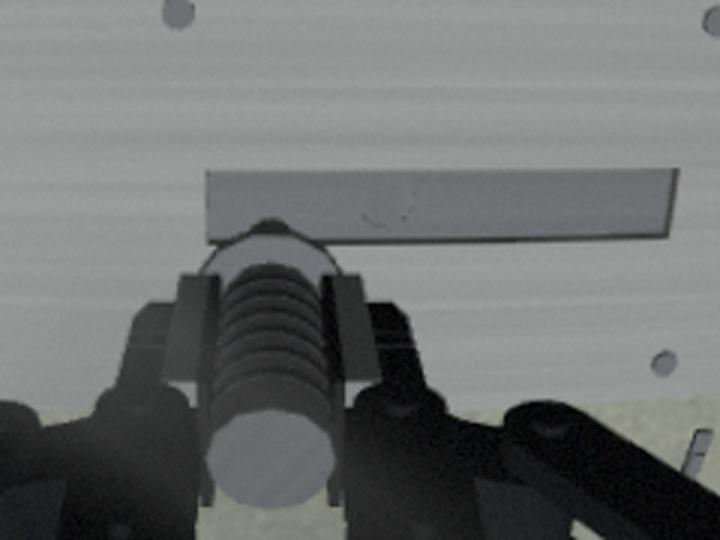

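The view shows the nose above the left end of the window. It also shows a faint arc, the shutter's outline, at picture pixel about (359,218). I'll work out where that is.

Run:
```python
from h import *
a=cv2.imread('pics/w7.png',0)
b=cv2.createCLAHE(6,(2,2)).apply(cv2.resize(a[200:236,335:385],None,fx=12,fy=12,interpolation=cv2.INTER_CUBIC));cv2.imwrite('pics/w7s.png',b)
for p in [(359,218),(350.5,218),(367.5,218),(359,224),(359,212),(299,207),(299.5,230.5),(452.5,229),(456,206.5)]:
    X=wplane(*p,.045 if p[0] in(359,350.5,367.5) else .05)[:2]-W;print(p,np.round([X@XS*1e3,X@YS*1e3],2))
```

```text
(359, 218) [  1.01 -14.15]
(350.5, 218) [  0.97 -20.02]
(367.5, 218) [ 1.05 -8.25]
(359, 224) [  5.46 -13.96]
(359, 212) [ -3.38 -14.34]
(299, 207) [ -8.82 -54.64]
(299.5, 230.5) [  8.04 -54.71]
(452.5, 229) [ 8.49 54.42]
(456, 206.5) [-8.68 54.49]
```

View pics/w7s.png

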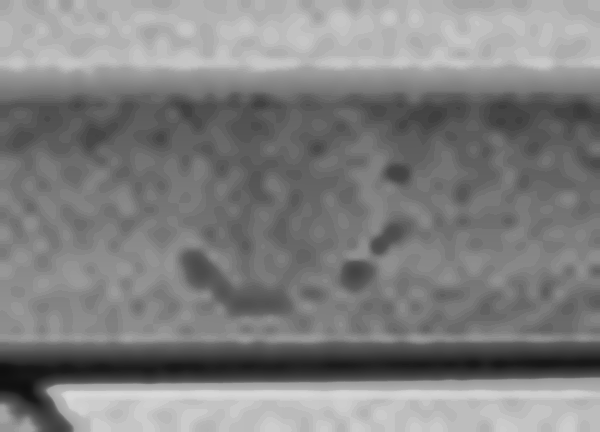

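play_rows([
  [[0.0006, 0, 0.005], [0, 0, 0], 0],
  [[0.0006, 0, 0.01], [0, 0, 0], 0],
  [[0.0006, 0, 0.013], [0, 0, 0], 0],
  [[0.0006, 0, 0.0135], [0, 0, 0], 0],
  [[0.0006, 0, 0.0135], [0, 0, 0], 0],
  [[0.0006, 0, 0.0135], [0, 0, 0], 0],
  [[0.0006, 0, 0.0135], [0, 0, 0], 0],
  [[0.0006, 0, 0.0135], [0, 0, 0], 0],
])

```text
t: 8.6
tcp_pos: [0.561, -0.181, 0.085]
tool_rot: [0.029, 1.0, -0.0, 0.0]
force: [-0.4, 0.2, -1.4]
finger_gap: 0.195
```

```bash
python3 -c "
from h import *
st()"
```

```text
t 8.60 stage x,y mm [ -0.41 -40.86] nose z 46.45 F xs,ys,z [-0.45  0.21 -1.39] rot [ 2.940e-02  9.996e-01 -1.000e-04  1.000e-04] gap 0.195
```

play_rows([
  [[0, 0, 0.001], [0, 0, 0], 0],
  [[0, 0, 0.001], [0, 0, 0], 0],
  [[0, 0, 0.001], [0, 0, 0], 0],
])

```text
t: 8.9
tcp_pos: [0.5609, -0.1809, 0.0838]
tool_rot: [0.029, 1.0, -0.0, -0.0]
force: [0.1, -0.2, -1.6]
finger_gap: 0.197
```

play_rows([
  [[0, 0, 0.0005], [0, 0, 0], 0],
  [[0, 0, 0.0005], [0, 0, 0], 0],
  [[0, 0, 0.0005], [0, 0, 0], 0],
])

```text
t: 9.2
tcp_pos: [0.5609, -0.1809, 0.0835]
tool_rot: [0.029, 1.0, -0.0, 0.0]
force: [0.7, -0.8, -0.0]
finger_gap: 0.202
```

play_rows([
  [[0, 0, 0.0005], [0, 0, 0], 0],
  [[0, 0, 0.0005], [0, 0, 0], 0],
  [[0, 0, 0.0005], [0, 0, 0], 0],
])

```text
t: 9.5
tcp_pos: [0.561, -0.181, 0.083]
tool_rot: [0.029, 1.0, -0.0, 0.0]
force: [-0.5, -0.2, 0.4]
finger_gap: 0.198
```

```bash
python3 -c "
from h import *
st()"
```

```text
t 9.50 stage x,y mm [ -0.42 -40.85] nose z 44.53 F xs,ys,z [-0.51 -0.2   0.42] rot [ 2.940e-02  9.996e-01 -1.000e-04  2.000e-04] gap 0.198
```

play_rows([
  [[0, 0, 0.0006], [0, 0, 0], 0],
  [[-0.0003, 0, 0.0006], [0, 0, 0], 0],
  [[-0.0003, 0, 0.0006], [0, 0, 0], 0],
])

```text
t: 9.8
tcp_pos: [0.5611, -0.1809, 0.0823]
tool_rot: [0.029, 1.0, -0.0, -0.0]
force: [-1.5, 0.1, 2.7]
finger_gap: 0.192
```

play_rows([
  [[0, 0, 0.0006], [0, 0, 0], 0],
  [[0, 0, 0.0006], [0, 0, 0], 0],
  [[0, 0, 0.0006], [0, 0, 0], 0],
])

```text
t: 10.1
tcp_pos: [0.5611, -0.1809, 0.0817]
tool_rot: [0.029, 1.0, -0.0, -0.0]
force: [-1.0, -0.2, 3.6]
finger_gap: 0.196
```

```bash
python3 -c "
from h import *
st()"
```

```text
t 10.10 stage x,y mm [ -0.29 -40.83] nose z 43.19 F xs,ys,z [-0.95 -0.26  3.55] rot [ 2.940e-02  9.996e-01 -0.000e+00 -1.000e-04] gap 0.196
```

play_rows([
  [[0, 0.001, 0], [0, 0, 0], 0],
  [[0, 0.003, 0], [0, 0, 0], 0],
  [[0, 0.005, 0], [0, 0, 0], 0],
  [[0, 0.007, 0], [0, 0, 0], 0],
  [[0, 0.009, 0], [0, 0, 0], 0],
  [[0, 0.011, 0], [0, 0, 0], 0],
  [[0, 0.013, 0], [0, 0, 0], 0],
  [[0, 0.015, 0], [0, 0, 0], 0],
  [[0, 0.015, 0], [0, 0, 0], 0],
])

```text
t: 11.0
tcp_pos: [0.5622, -0.1656, 0.0817]
tool_rot: [0.029, 1.0, 0.0, 0.0]
force: [-0.3, -2.1, 3.3]
finger_gap: 0.194
```

```bash
python3 -c "
from h import *
st()"
```

```text
t 11.00 stage x,y mm [ -0.06 -25.41] nose z 43.16 F xs,ys,z [-0.17 -2.15  3.31] rot [2.930e-02 9.996e-01 1.000e-04 2.000e-04] gap 0.194
```

Friction is about 2 N and the pin is sliding cleanly. I'll continue in small steps.

play_rows([
  [[0, 0.0015, 0], [0, 0, 0], 0],
  [[0, 0.003, 0], [0, 0, 0], 0],
  [[0, 0.0045, 0], [0, 0, 0], 0],
  [[0, 0.0045, 0], [0, 0, 0], 0],
])

```text
t: 11.4
tcp_pos: [0.5622, -0.1611, 0.0816]
tool_rot: [0.029, 1.0, 0.0, -0.0]
force: [0.1, -2.8, 3.6]
finger_gap: 0.196
```

play_rows([
  [[0, 0.001, 0], [0, 0, 0], 0],
  [[0, 0.002, 0], [0, 0, 0], 0],
  [[0, 0.0025, 0], [0, 0, 0], 0],
  [[0, 0.0025, 0], [0, 0, 0], 0],
])

```text
t: 11.8
tcp_pos: [0.5615, -0.1575, 0.0809]
tool_rot: [0.03, 1.0, 0.001, -0.001]
force: [1.2, 1.0, -1.5]
finger_gap: 0.199
```

```bash
python3 -c "
from h import *
st()"
```

```text
t 11.80 stage x,y mm [ -1.25 -17.43] nose z 42.39 F xs,ys,z [ 1.1   1.1  -1.46] rot [ 0.0298  0.9996  0.0014 -0.0011] gap 0.199
```

The pin has dropped in: vertical force is back to the pin's weight and friction has gone. I'll shift towards the socket's middle (about -14 mm) and re-check.

play_rows([
  [[0, 0.001, 0], [0, 0, 0], 0],
  [[0, 0.002, 0], [0, 0, 0], 0],
  [[0, 0.002, 0.001], [0, 0, 0], 0],
  [[0, 0.002, 0.002], [0, 0, 0], 0],
  [[0, 0.002, 0.002], [0, 0, 0], 0],
  [[0, 0.002, 0.002], [0, 0, 0], 0],
])

```text
t: 12.4
tcp_pos: [0.5625, -0.1569, 0.0795]
tool_rot: [0.029, 1.0, 0.0, -0.0]
force: [0.6, 0.4, -0.6]
finger_gap: 0.199
```

```bash
python3 -c "
from h import *
st()"
```

```text
t 12.40 stage x,y mm [ -0.36 -16.76] nose z 41.0 F xs,ys,z [ 0.54  0.39 -0.57] rot [ 2.940e-02  9.996e-01  1.000e-04 -2.000e-04] gap 0.199
```

play_rows([
  [[0, 0.001, 0], [0, 0, 0], 0],
  [[-0.0002, 0.002, 0], [0, 0, 0], 0],
  [[-0.0002, 0.002, 0.001], [0, 0, 0], 0],
  [[-0.0002, 0.002, 0.002], [0, 0, 0], 0],
  [[-0.0002, 0.002, 0.002], [0, 0, 0], 0],
  [[-0.0002, 0.002, 0.002], [0, 0, 0], 0],
])

```text
t: 13.0
tcp_pos: [0.5629, -0.1549, 0.0775]
tool_rot: [0.029, 1.0, 0.0, -0.0]
force: [-0.1, -0.0, -1.2]
finger_gap: 0.195
```

```bash
python3 -c "
from h import *
st()"
```

```text
t 13.00 stage x,y mm [ -0.07 -14.75] nose z 39.05 F xs,ys,z [-0.14 -0.04 -1.17] rot [ 2.940e-02  9.996e-01  1.000e-04 -1.000e-04] gap 0.195
```

play_rows([
  [[0, 0, 0.001], [0, 0, 0], 0],
  [[0, 0, 0.002], [0, 0, 0], 0],
  [[0, 0, 0.003], [0, 0, 0], 0],
  [[0, 0, 0.003], [0, 0, 0], 0],
  [[0, 0, 0.003], [0, 0, 0], 0],
])

```text
t: 13.5
tcp_pos: [0.5629, -0.155, 0.0746]
tool_rot: [0.029, 1.0, 0.0, -0.0]
force: [0.7, -0.4, -0.6]
finger_gap: 0.195
```

play_rows([
  [[0, 0, 0.001], [0, 0, 0], 0],
  [[0, 0, 0.002], [0, 0, 0], 0],
  [[0, 0, 0.003], [0, 0, 0], 0],
  [[0, 0, 0.003], [0, 0, 0], 0],
  [[0, 0, 0.003], [0, 0, 0], 0],
])

```text
t: 14.0
tcp_pos: [0.5629, -0.155, 0.0715]
tool_rot: [0.029, 1.0, 0.0, -0.0]
force: [0.4, 0.7, -0.8]
finger_gap: 0.197
```

```bash
python3 -c "
from h import *
st()"
```

```text
t 14.00 stage x,y mm [ -0.07 -14.78] nose z 33.04 F xs,ys,z [ 0.34  0.73 -0.82] rot [ 2.940e-02  9.996e-01  0.000e+00 -1.000e-04] gap 0.197
```

play_rows([
  [[0, 0, 0.001], [0, 0, 0], 0],
  [[0, 0, 0.002], [0, 0, 0], 0],
  [[0, 0, 0.003], [0, 0, 0], 0],
  [[0, 0, 0.004], [0, 0, 0], 0],
  [[0, 0, 0.004], [0, 0, 0], 0],
])

```text
t: 14.5
tcp_pos: [0.5629, -0.155, 0.0675]
tool_rot: [0.029, 1.0, 0.0, -0.0]
force: [0.5, -0.1, -1.0]
finger_gap: 0.196
```

play_rows([
  [[0, 0, 0.001], [0, 0, 0], 0],
  [[0, 0, 0.002], [0, 0, 0], 0],
  [[0, 0, 0.003], [0, 0, 0], 0],
  [[0, 0, 0.004], [0, 0, 0], 0],
  [[0, 0, 0.004], [0, 0, 0], 0],
])

```text
t: 15.0
tcp_pos: [0.5629, -0.155, 0.0635]
tool_rot: [0.029, 1.0, 0.0, -0.0]
force: [1.0, 0.2, 0.2]
finger_gap: 0.197
```

```bash
python3 -c "
from h import *
st()"
```

```text
t 15.00 stage x,y mm [ -0.05 -14.8 ] nose z 24.97 F xs,ys,z [0.96 0.23 0.22] rot [ 0.0294  0.9996  0.     -0.    ] gap 0.197
```

play_rows([
  [[0, 0, 0.001], [0, 0, 0], 0],
  [[0, 0, 0.002], [0, 0, 0], 0],
  [[0, 0, 0.003], [0, 0, 0], 0],
  [[0, 0, 0.003], [0, 0, 0], 0],
  [[0, 0, 0.003], [0, 0, 0], 0],
])

```text
t: 15.5
tcp_pos: [0.5629, -0.155, 0.0606]
tool_rot: [0.029, 1.0, 0.0, -0.0]
force: [0.4, -0.2, -0.8]
finger_gap: 0.197
```

play_rows([
  [[0, 0, 0.0007], [0, 0, 0], 0],
  [[0, 0, 0.001], [0, 0, 0], 0],
  [[0, 0, 0.001], [0, 0, 0], 0],
])

```text
t: 15.8
tcp_pos: [0.5629, -0.155, 0.0596]
tool_rot: [0.029, 1.0, -0.0, 0.0]
force: [-0.7, 0.3, -1.1]
finger_gap: 0.199
```

```bash
python3 -c "
from h import *
st()"
```

```text
t 15.80 stage x,y mm [ -0.02 -14.81] nose z 21.08 F xs,ys,z [-0.67  0.25 -1.06] rot [ 0.0294  0.9996 -0.      0.    ] gap 0.199
```

play_rows([
  [[0, 0, 0.0005], [0, 0, 0], 0],
  [[0, 0, 0.0005], [0, 0, 0], 0],
  [[0, 0, 0.0005], [0, 0, 0], 0],
])

```text
t: 16.1
tcp_pos: [0.5629, -0.1549, 0.0591]
tool_rot: [0.029, 1.0, 0.0, -0.0]
force: [-0.5, 0.7, -0.9]
finger_gap: 0.194
```

play_rows([
  [[0, 0, 0.0004], [0, 0, 0], 0],
  [[0, 0, 0.0004], [0, 0, 0], 0],
  [[0, 0, 0.0004], [0, 0, 0], 0],
])

```text
t: 16.4
tcp_pos: [0.5629, -0.155, 0.0587]
tool_rot: [0.029, 1.0, 0.0, -0.0]
force: [-0.3, 0.5, -1.5]
finger_gap: 0.194
```

play_rows([
  [[0, 0, 0.0003], [0, 0, 0], 0],
  [[0, 0, 0.0003], [0, 0, 0], 0],
  [[0, 0, 0.0003], [0, 0, 0], 0],
])

```text
t: 16.7
tcp_pos: [0.5629, -0.155, 0.0585]
tool_rot: [0.029, 1.0, -0.0, 0.0]
force: [-1.5, 0.4, 0.1]
finger_gap: 0.194
```

```bash
python3 -c "
from h import *
st()"
```

```text
t 16.70 stage x,y mm [-1.000e-02 -1.482e+01] nose z 19.99 F xs,ys,z [-1.48  0.3   0.14] rot [ 0.0294  0.9996 -0.      0.    ] gap 0.194
```

Contact is starting (0.1 N against about -1.2 N free). I'll keep going in 0.2–0.3 mm steps.

play_rows([
  [[0, 0, 0.0002], [0, 0, 0], 0],
  [[0, 0, 0.0002], [0, 0, 0], 0],
  [[0, 0, 0.0002], [0, 0, 0], 0],
])

```text
t: 17.0
tcp_pos: [0.5629, -0.155, 0.0585]
tool_rot: [0.029, 1.0, -0.0, 0.0]
force: [-0.7, 1.1, 3.0]
finger_gap: 0.199
```

play_rows([
  [[0, 0, 0.0002], [0, 0, 0], 0],
  [[0, 0, 0.0002], [0, 0, 0], 0],
  [[0, 0, 0.0002], [0, 0, 0], 0],
])

```text
t: 17.3
tcp_pos: [0.5629, -0.155, 0.0584]
tool_rot: [0.029, 1.0, -0.0, 0.0]
force: [-0.7, 1.1, 6.2]
finger_gap: 0.199
```

```bash
python3 -c "
from h import *
st()"
```

```text
t 17.30 stage x,y mm [ -0.   -14.78] nose z 19.94 F xs,ys,z [-0.8   1.02  6.18] rot [ 2.940e-02  9.996e-01 -0.000e+00  1.000e-04] gap 0.199
```

play_rows([
  [[0, 0, -0.0002], [0, 0, 0], 0],
  [[0, 0, -0.0002], [0, 0, 0], 0.3],
  [[0, 0, -0.0002], [0, 0, 0], 0.5],
  [[0, 0, -0.0002], [0, 0, 0], 0.7],
  [[0, 0, -0.0002], [0, 0, 0], 0.7],
  [[0, 0, -0.0002], [0, 0, 0], 0.7],
  [[0, 0, -0.0002], [0, 0, 0], 0.7],
])

```text
t: 18.0
tcp_pos: [0.5629, -0.155, 0.0581]
tool_rot: [0.029, 1.0, 0.0, -0.0]
force: [0.4, -0.0, -0.4]
finger_gap: 0.699
```

Run:
```python
from h import *
st()
snap('wrist','w8.png')
```

```text
t 18.00 stage x,y mm [ -0.03 -14.79] nose z 19.64 F xs,ys,z [ 0.4   0.01 -0.44] rot [ 0.0294  0.9996  0.     -0.    ] gap 0.699
```

View pics/w8.png

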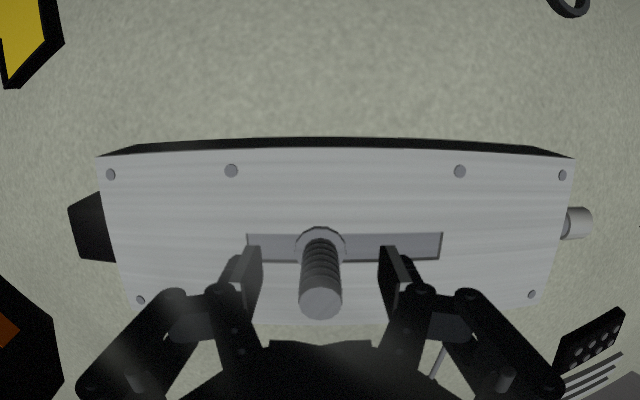

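The pin stands free with its collar on the top plate at (320,245), and the fingers are clear of it. I'll retreat straight up.

play_rows([
  [[0, 0, -0.01], [0, 0, 0], 0.7],
  [[0, 0, -0.025], [0, 0, 0], 0.7],
  [[0, 0, -0.045], [0, 0, 0], 0.7],
  [[0, 0, -0.07], [0, 0, 0], 0.7],
  [[0, 0, -0.1], [0, 0, 0], 0.7],
  [[0, 0, -0.12], [0, 0, 0], 0.7],
  [[-0.03, 0, -0.13], [0, 0, 0], 0.7],
  [[-0.06, 0, -0.13], [0, 0, 0], 0.7],
  [[-0.06, 0, -0.13], [0, 0, 0], 0.7],
  [[-0.06, 0, -0.13], [0, 0, 0], 0.7],
])

```text
t: 19.05
tcp_pos: [0.6227, -0.1583, 0.1885]
tool_rot: [0.029, 1.0, 0.0, -0.0]
force: [-0.6, -0.1, 0.8]
finger_gap: 0.701
```

play_rows([
  [[0, 0, 0], [0, 0, 0], 0.7],
  [[0, 0, 0], [0, 0, 0], 0.7],
  [[0, 0, 0], [0, 0, 0], 0.7],
  [[0, 0, 0], [0, 0, 0], 0.7],
  [[0, 0, 0], [0, 0, 0], 0.7],
])

```text
t: 19.55
tcp_pos: [0.6226, -0.1585, 0.1882]
tool_rot: [0.03, 1.0, 0.0, -0.0]
force: [0.3, -0.6, 0.2]
finger_gap: 0.7
```

Run:
```python
from h import *
st()
snap('wrist','w9.png')
# handle tilt check
snap('side','s9.png')
a=cv2.imread('pics/w9.png')[60:260,180:460];b=cv2.imread('pics/s9.png')[130:340,200:430]
cv2.imwrite('pics/w9z.png',cv2.resize(a,None,fx=2.8,fy=2.8,interpolation=cv2.INTER_CUBIC))
cv2.imwrite('pics/s9z.png',cv2.resize(b,None,fx=2.8,fy=2.8,interpolation=cv2.INTER_CUBIC))
```

```text
t 19.55 stage x,y mm [ 59.77 -14.86] nose z 149.74 F xs,ys,z [ 0.33 -0.56  0.2 ] rot [ 2.950e-02  9.996e-01  0.000e+00 -1.000e-04] gap 0.7
```

View pics/w9z.png

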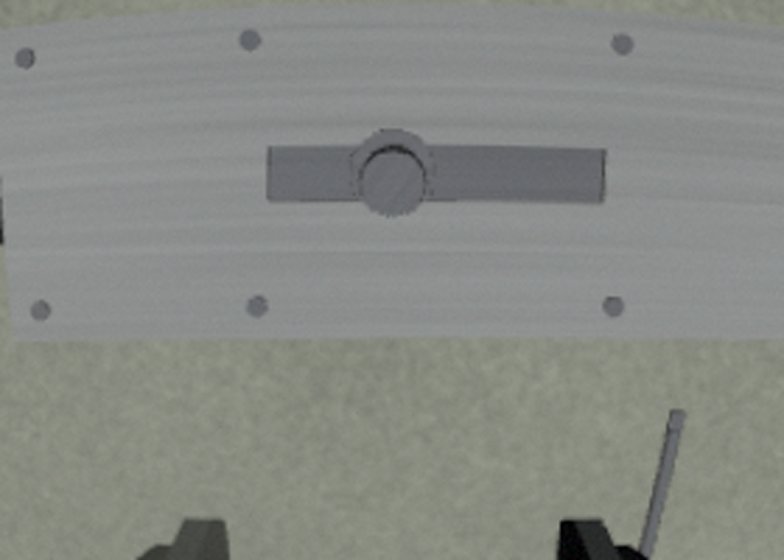

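View pics/s9z.png

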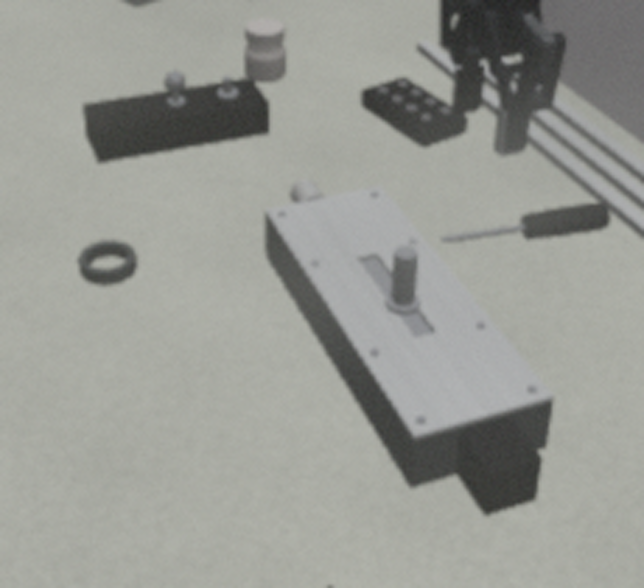

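The wrist view (handle at zoom (393,182)) and the side view (pin at zoom (403,280)) show the pin upright with its collar flat on the stage's top. Everything else is where it was. I'll hand the job in.

```bash
python3 -c "
from station import manip
print(manip.sign_off())"
```

```text
the job is handed in; nothing more can be done
None
```

The lock pin is fully home in the socket and released. The job is handed in, at about 19.7 s of the 72 s allowed; the sign-off gave no verdict.

- **Slide:** I took the pin from the rack's near hole and rested its nose on the cover at stage y ≈ -41 mm. I slid it along the window at about 5 N down and 2–3 N of friction. It dropped into the socket at y ≈ -17.5 mm.
- **Push home:** I centred it at y ≈ -14.8 mm and pushed it down in small steps until the collar seated hard, with the nose at about 20 mm. The most I read was about 7.5 N net. Force was only read at the end of each move, so a brief higher peak in between would not show.
- **Last checks:** After I let go and backed off, the wrist and side pictures showed the pin upright with its collar flat on the top. In the side picture the other things were where they had been, apart from the sponge tray, which I did not view again.
- **Disagreements:** The first pin position from the top and side cameras was 2–5 mm off from the wrist camera's, so I went by the wrist camera. It also showed a faint outline of the shutter at about y = -14 mm. I used that to centre the pin and to size the slide steps, but the drop itself was found by feel.

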